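# Shut and bolt the potter's ware box

### The arm

A 6-joint arm with a two-finger parallel gripper is mounted at the origin on the work surface. World frame = base frame: x ahead of the robot, y to its left, z up, the work surface at z = 0. Lengths are in m, angles in rad, forces in N, time in s.
With the tool pointing down it reaches from about 0.25 to 0.775 m from the base axis. Payload 4 kg.
Tool frame: the origin (TCP) lies at the centre of the arm's flange, where the gripper is bolted on; the fingertips stand 199 mm ahead of it and the grasp point (between the pads) lies 180 mm ahead of it (robot.tcp_to_tips is the z of the fingertips in the tool frame, in m); z points along the fingers, y is the line along which they close (so a half turn about z gives the same grasp; the last joint's range is limited). The gripper opens to 94 mm and grips with 3 to 60 N. Pads are 16 mm wide; open, the fingers measure 119 mm over their backs; the gripper's body (75 mm by 177 mm) begins 78 mm behind the grasp point.
Start: joints at [-1.394, 0.087, 1.371, -0, 1.684, -0.103], TCP at [0.152, -0.529, 0.405] pointing down, gripper open.
Joint ranges: [-3.1, 3.1], [-0.76, 2.03], [0.27, 2.55], [-1.08, 4.22], [0.17, 2.65], [-2.57, 2.57]. Speed limits (rad/s): [2.79, 2.79, 3.14, 3.14, 3.14, 3.14].

### API

Orientations are given as [roll, pitch, yaw] about the fixed x, y, z axes, in that order (R = Rz(yaw) Ry(pitch) Rx(roll)).
In Python, from bench import robot gives the robot as it stands.
- The arm moves only by the tool play_rows, never from a script. Its arguments are lists of equal length, an entry for each row: "translation": the shift along the tool's x, y, z scaled (see below), a list of three; "twist": the turn, a rotation vector about the tool's x, y, z scaled (see below), a list of three; "gripper": the opening, from -1 (shut) to 1 (fully open). A call has 1 to 8 rows; each row shifts and turns the commanded pose from where the row before left it, along the tool's axes as they then stand; what a row does not reach is not made up. The controller multiplies each number of a shift by 0.04 m and each number of a turn by 0.1 rad. A row lasts 1/10 s, in which the tool goes at most 50 mm and 8.59 degrees, less where a joint would pass 70% of its speed; a pose out of reach is approached as far as the arm can. A call with a number of a shift or a turn outside -1 to 1 is refused whole. A call with a gripper value outside its range is refused whole. The fingers move at their own pace and stop on an object; the grip force is fixed at half the most. Time passes only in rows, so rows that do not move let the fingers close. It gives the time, the measured TCP pose, the force, the opening and the grip force at its end, in the units of the state.
- robot.get_obs(): the state, without advancing time (a new reading comes with each control period).
- robot.snapshot(name): name is "scene" or "top" or "wrist"; returns the picture (480x640x3 uint8, red, green, blue); there is no depth.
- robot.camera_model(name): a dict with "camera_matrix" (3x3 intrinsics, pixels), "rvec" (rotation vector, rad) and "tvec" (3), from world to camera coordinates, as OpenCV has them. Camera axes: x right, y down, z forward; pixel columns grow to the right and rows downward; lengths in m; the calibration is good to about 2 mm. The wrist camera is an equidistant fisheye: a pixel r from the principal point sees the ray r / f radians off the axis. A picture is of the moment at which its call begins: read the wrist's pose just before it. camera_model takes no time and is no camera call; for the wrist camera it gives the pose at the moment of the call.
- robot.close_job(): hands the job in; it is judged then, once.
Trained networks look in the newest picture that a camera, given by its name, has taken for a name from the list of things; names that differ only in an ending like _2 or _b are one class to them, and where a whole thing is asked for, a point or a joint stands for the part that bears it (a point fixed in the world has none). Each returns a list of dicts, best first, with "score" (0 to 1); they miss things now and then, are a little off and sometimes report something else, mostly with a low value. They report only what shows in the picture. A call takes as long as a camera call.
- robot.recognise(name, camera): "centre" ([x, y, z] in m, in world coordinates, good to about 4 mm: the middle of the surface that is visible of it).
- robot.spot_point(name, camera): "centre" ([x, y, z] in m, in world coordinates, good to about 4 mm: a listed point, or the origin of a listed thing).
The state is a dict: "time": time; "joint_positions": joint angles; "qvel": joint speeds; "joint_torque": joint torques, N m; "tool_pos": TCP position; "ee_rot": TCP orientation; "wrist_force": force on the tool from outside, world axes, zero at the start; "wrist_torque": the same for the moment, N m; "width": finger opening in m; "finger_force": force on a finger pad.
Only numpy, scipy, OpenCV 4.12 (cv2) and the standard library are available. Lean on these libraries where they do the work, as an engineer would, in place of code of your own. Each camera call takes 0.05 s, during which the arm holds its last target. There are 200 camera calls.

### The job

Get the wooden ware box ready to be carried to the kiln: with the fingertips, push its sliding lid fully shut over the open compartment, then push the steel bolt at the side of the box fully home so that the lid is locked. Only push: never lift or tilt the lid out of its guides, and leave the cups, the pot in the box and the knobbly sculpture as they stand.

Things in the scene. Friction and masses are not known exactly. Their poses are not given: they have to be found in the camera images.
- ware_box: Fixed wooden box, 220 (x) by 400 mm (y), deck 85 mm above its underside; a rail 10 mm wide, 12 mm high runs round its top edge (to z 97 mm). Origin: centre of underside. Its -y half is an open compartment (x -90 to 90, y -180 to -8 mm), its +y half is decked over. The lid slides on top along y between the rails. Yaw up to 0.35 rad either way.
- lid: Loose wooden panel 196 x 196 x 10 mm, about 0.35 kg, flat between the rails (2 mm play a side); slides at a few N. Origin: centre of underside; axes as the box's. Batten to push against: mid-panel, 90 (x) by 16 (y) by 22 mm high, top 32 mm above origin. Starts 70 to 140 mm open towards the box's +y. Shut: pushed to the box's -y against the end rail, origin at (0, -92, 85) mm in the box's frame.
- bolt_knob (a point): Centre of the steel ball (22 mm across, on an upright 12 mm stem) on the bolt, outside the box's long -x wall. In the box's frame: z = 120 mm, y = 17 mm, x = -156 mm + joint value. Ball's top at z 131 mm; stem free from z 98 to 110 mm; a steel plate under the bolt has its top at z 83 mm.
- bolt (a joint): Bolt travel in m: 0 drawn back, 0.035 fully home at its stop; starts at 0 to 0.006. Moves to the box's +x (inwards) against about 2 N of friction and stays where left. The round 12 mm bolt passes through the rail just behind the +y edge of the shut lid; while the lid is open it runs against the lid's side and cannot go home.
- cup_a: Bystander: loose white cup, 68 mm wide, 70 mm high, standing on the table in front of the box's -y half. Origin: centre of its underside.
- cup_b: Bystander: loose brown clay cup, 72 mm wide, 80 mm high, standing on the table beyond the box's +y end. Origin: centre of its underside.
- pot_in: Bystander: loose grey raw-clay pot, 66 mm wide, 50 mm high, standing in the open compartment, below the lid. Origin: centre of its underside.
- sculpture: Bystander: loose grey knobbly sculpture, about 85 mm wide and high, standing on the table beyond the box's -y end. Origin: centre of its underside.

How it is judged:
By the outcome, as a careful person would: the job done as asked, in the order asked, and still so for the second after the job is handed in, with the robot touching nothing.
It also fails if it takes over 42 s, if anything falls off the work surface, if the arm or the gripper's body presses on something with over 40 N, if the wrist force passes 120 N, or if a joint passes its speed limit or range.

## Working session

There is one attempt and no reset: what is moved stays moved. The work goes in short steps, Python scripts to look and compute and a tool call to move; the robot and the scene stay as the last step left them, time stands still between calls to the robot, and variables do not carry over. Pictures are saved under pics/ and viewed, at most 10 in all, crops included, and the job is handed in when it is done.

Besides the shell and the picture viewer there is one more tool, called after "Call:" in YAML: its name, and indented under it one key for each argument. play_rows: Moves the arm, as the interface text tells. Its arguments: {"type":"object","properties":{"translation":{"type":"array","items":{"type":"array","items":{"type":"number","minimum":-1,"maximum":1}}},"twist":{"type":"array","items":{"type":"array","items":{"type":"number","minimum":-1,"maximum":1}}},"gripper":{"type":"array","items":{"type":"number"}}},"required":["translation","twist","gripper"]}

```bash
mkdir -p pics; ls; python3 - <<'E'
from bench import robot
import cv2,numpy as np
o=robot.get_obs(); print(o['tool_pos'],o['ee_rot'],o['time'],robot.tcp_to_tips)
for c in ('top','scene'):
    im=robot.snapshot(c); cv2.imwrite(f'pics/{c}1.png',im[...,::-1])
    for n in ('ware_box','lid','bolt_knob','cup_a','pot_in','sculpture'):
        for f in ('spot_point',) if n!='lid' else ('spot_point','recognise'):
            r=getattr(robot,f)(n,c)
            print(c,f,n,[(np.round(d['centre'],4).tolist(),round(d['score'],2)) for d in r[:3]])
print(robot.get_obs()['time'])
E
```

```text
pics
[ 0.15186278 -0.52849826  0.40352284] [-3.13941685e+00 -2.29751560e-04  2.79781880e-01] 0.0 0.1992
top spot_point ware_box []
top spot_point lid [([0.608, -0.0209, 0.0846], 0.98)]
top recognise lid [([0.6052, -0.0194, 0.0919], 0.85)]
top spot_point bolt_knob [([0.4443, -0.0008, 0.122], 0.77)]
top spot_point cup_a [([0.446, -0.1567, 0.0004], 0.93), ([0.5746, 0.2963, -0.0036], 0.67), ([0.6069, -0.0207, 0.0837], 0.44)]
top spot_point pot_in []
top spot_point sculpture [([0.6934, -0.2693, -0.0007], 0.89)]
scene spot_point ware_box [([0.607, 0.0023, -0.0019], 0.7)]
scene spot_point lid [([0.6063, -0.0137, 0.0849], 0.83)]
scene recognise lid [([0.6159, -0.0294, 0.0956], 0.74)]
scene spot_point bolt_knob [([0.446, -0.0056, 0.127], 0.65)]
scene spot_point cup_a [([0.4468, -0.1537, 0.0038], 0.85), ([0.5725, 0.2981, -0.0012], 0.78)]
scene spot_point pot_in [([0.584, -0.1075, 0.012], 0.83)]
scene spot_point sculpture [([0.6943, -0.2684, 0.0041], 0.65)]
0.8
```

View pics/top1.png

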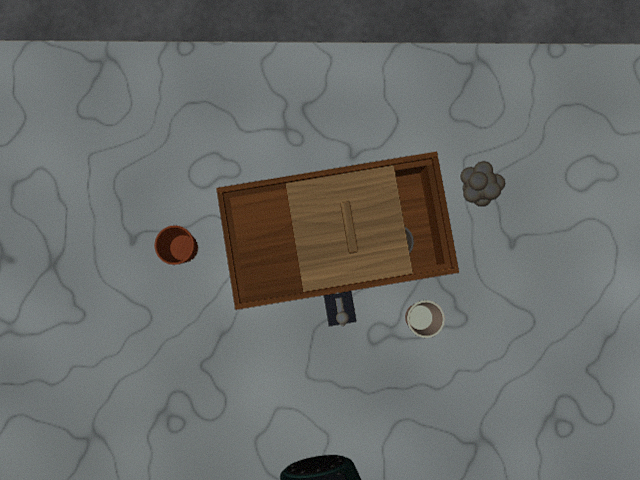

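View pics/scene1.png

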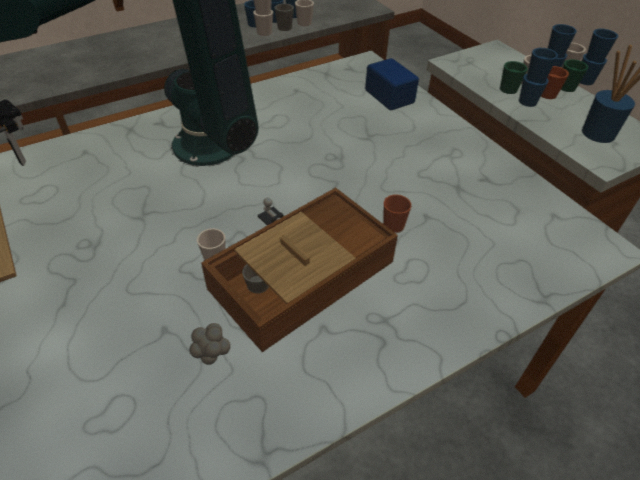

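The top view shows the box with outer rail corners near (218,188), (437,153), (458,271) and (237,308). The lid corners are near (287,183), (395,166), (412,273) and (301,293), the batten spans (345,202) to (352,252), and the knob is at about (342,318). The scene view agrees: the pot is in the compartment, cup_a is near the knob side, and the sculpture is past the -y end.

```bash
cat > h.py <<'E'
from bench import robot
import cv2,numpy as np
from scipy.optimize import least_squares
from scipy.spatial.transform import Rotation as R
def proj(P,c='top'):
    m=robot.camera_model(c)
    return cv2.projectPoints(np.float64(P),np.float64(m['rvec']),np.float64(m['tvec']),np.float64(m['camera_matrix']),None)[0][:,0]
def corners(w,l,z): return np.array([[w,l,z],[w,-l,z],[-w,-l,z],[-w,l,z]],float)
def place(p,P): return np.asarray(P)@R.from_euler('z',p[2]).as_matrix().T+[p[0],p[1],0]
def fit(px,P,p0): 
    s=least_squares(lambda p:(proj(place(p,P))-px).ravel(),p0); return s.x,s.fun.round(1)
def b2w(box,P): return place(box,P)
def w2b(box,P): return (np.asarray(P)-[box[0],box[1],0])@R.from_euler('z',box[2]).as_matrix()
E
python3 - <<'E'
from h import *
im=cv2.imread('pics/top1.png'); g=cv2.cvtColor(im,cv2.COLOR_BGR2GRAY)
sub=lambda q:cv2.cornerSubPix(g,np.float32(q)[:,None],(4,4),(-1,-1),(3,50,.01))[:,0]
bq=[[218,188],[437,153],[458,271],[237,308]]; lq=[[287,183],[395,166],[412,273],[301,293]]
for q in (np.float32(bq),sub(bq)): 
    box,r=fit(q,corners(.11,.2,.097),[.6,0,.15]); print('box',box.round(4),r)
for q in (np.float32(lq),sub(lq)):
    lid,r=fit(q,corners(.098,.098,.095),[.6,0,.15]); print('lid',lid.round(4),r, w2b(box,[[*lid[:2],.085]]).round(4))
print('knob in box', w2b(box,[[.4443,-.0008,.122],[.446,-.0056,.127]]).round(4))
big=cv2.resize(im[130:340,190:480],None,fx=2.7,fy=2.7,interpolation=cv2.INTER_CUBIC)
def draw(P,c):
    q=((proj(place(box,P))-[190,130]+.5)*2.7).astype(int); cv2.polylines(big,[q],True,c,1)
draw(corners(.11,.2,.097),(0,255,0)); 
l=w2b(box,[[*lid[:2],0]])[0]
draw(corners(.098,.098,.095)+[l[0],l[1],0],(255,0,0)); draw(corners(.045,.008,.117)+[l[0],l[1],0],(0,255,255))
cv2.imwrite('pics/fit1.png',big)
E
```

```text
Traceback (most recent call last):
cv2.error: OpenCV(4.12.0) :-1: error: (-5:Bad argument) in function 'cornerSubPix'
> Overload resolution failed:
>  - Layout of the output array corners is incompatible with cv::Mat
>  - Expected Ptr<cv::UMat> for argument 'corners'
```

```bash
python3 - <<'E'
from h import *
im=cv2.imread('pics/top1.png'); g=cv2.cvtColor(im,cv2.COLOR_BGR2GRAY)
sub=lambda q:cv2.cornerSubPix(g,np.float32(q).reshape(-1,1,2).copy(),(4,4),(-1,-1),(3,50,.01)).reshape(-1,2)
bq=[[218,188],[437,153],[458,271],[237,308]]; lq=[[287,183],[395,166],[412,273],[301,293]]
for q in (np.float32(bq),sub(bq)): 
    box,r=fit(q,corners(.11,.2,.097),[.6,0,.15]); print('box',box.round(4),r)
for q in (np.float32(lq),sub(lq)):
    lid,r=fit(q,corners(.098,.098,.095),[.6,0,.15]); print('lid',lid.round(4),r, w2b(box,[[*lid[:2],.085]]).round(4))
print('knob in box', w2b(box,[[.4443,-.0008,.122],[.446,-.0056,.127]]).round(4))
big=cv2.resize(im[130:340,190:480],None,fx=2.7,fy=2.7,interpolation=cv2.INTER_CUBIC)
def draw(P,c):
    q=((proj(place(box,P))-[190,130]+.5)*2.7).astype(int); cv2.polylines(big,[q],True,c,1)
draw(corners(.11,.2,.097),(0,255,0)); 
l=w2b(box,[[*lid[:2],0]])[0]
draw(corners(.098,.098,.095)+[l[0],l[1],0],(255,0,0)); draw(corners(.045,.008,.117)+[l[0],l[1],0],(0,255,255))
cv2.imwrite('pics/fit1.png',big)
E
```

```text
box [0.6029 0.005  0.1729] [-1.3 -0.9  0.8 -2.1  1.9  1.5 -1.5  1.3]
box [0.6026 0.0069 0.173 ] [-0.4 -0.2  0.1 -0.   0.3  0.1 -0.1  0.1]
lid [ 0.6053 -0.015   0.1627] [-1.1 -0.2 -0.7  0.1  0.3  1.6  1.4 -1.5] [[-0.0011 -0.022   0.085 ]]
lid [ 0.6069 -0.0139  0.1776] [-1.1  0.3  0.7 -0.   0.5  0.3 -0.1 -0.6] [[ 0.0007 -0.0212  0.085 ]]
knob in box [[-0.1573  0.0197  0.122 ]
 [-0.1564  0.0147  0.127 ]]
```

View pics/fit1.png

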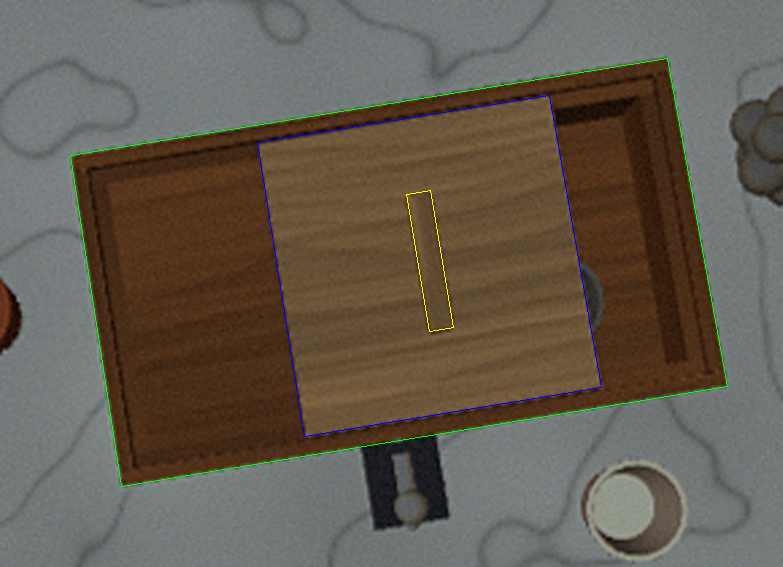

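The fitted outlines match the picture. Box pose is (0.6026, 0.0069, yaw 0.173), the lid is at box y = -21 mm, and the knob is near x = -156 mm. Next I plan the approach behind the batten.

```bash
cat >> h.py <<'E'
BOX=np.array([.6026,.0069,.173])
def plan(bxyz,n,yawb=np.pi/2):
    "rows to bring fingertips to box-frame point, tool x along box y"
    o=robot.get_obs(); p=np.array(o['tool_pos']); r=R.from_euler('xyz',o['ee_rot'])
    t=b2w(BOX,[bxyz])[0]+[0,0,robot.tcp_to_tips]; rt=R.from_euler('xyz',[np.pi,0,BOX[2]+yawb])
    p0=p.copy(); r0=r; rv=(r0.inv()*rt).as_rotvec(); T=[];W=[]
    for k in range(1,n+1):
        pk=p0+(t-p0)*k/n; rk=r0*R.from_rotvec(rv*k/n)
        a=(r.inv().apply(pk-p)/.04).round(2); w=((r.inv()*rk).as_rotvec()/.1).round(2)
        p=p+r.apply(a*.04); r=r*R.from_rotvec(w*.1); T.append(a.tolist()); W.append(w.tolist())
    for i in range(0,n,8): print(T[i:i+8],'\n',W[i:i+8])
def where():
    o=robot.get_obs(); q=w2b(BOX,[np.array(o['tool_pos'])-[0,0,robot.tcp_to_tips]])[0]
    f=R.from_euler('z',-BOX[2]).apply(o['wrist_force'])
    print('t',round(o['time'],2),'tips box',q.round(4),'rpy',np.round(o['ee_rot'],3),'F box',f.round(2),'w',round(o['width'],3))
E
python3 -c "
from h import *
where(); plan([0,.02,.15],24)"
```

```text
t 0.8 tips box [-0.5362 -0.4499  0.2056] rpy [3.141 0.    0.28 ] F box [-0.83  0.01  0.77] w 0.094
[[0.61, -0.43, 0.06], [0.63, -0.39, 0.06], [0.65, -0.35, 0.05], [0.68, -0.31, 0.06], [0.69, -0.26, 0.06], [0.71, -0.23, 0.06], [0.72, -0.18, 0.05], [0.73, -0.14, 0.06]] 
 [[0.0, 0.0, -0.61], [0.0, 0.0, -0.61], [0.0, 0.0, -0.61], [0.0, 0.0, -0.61], [0.0, 0.0, -0.61], [0.0, 0.0, -0.61], [0.0, 0.0, -0.61], [0.0, 0.0, -0.61]]
[[0.74, -0.09, 0.06], [0.74, -0.05, 0.06], [0.74, -0.0, 0.06], [0.74, 0.04, 0.05], [0.74, 0.09, 0.06], [0.73, 0.13, 0.06], [0.72, 0.18, 0.06], [0.71, 0.22, 0.05]] 
 [[0.0, 0.0, -0.61], [0.0, 0.0, -0.61], [0.0, 0.0, -0.61], [0.0, 0.0, -0.61], [0.0, 0.0, -0.61], [0.0, 0.0, -0.61], [0.0, 0.0, -0.61], [0.0, 0.0, -0.61]]
[[0.69, 0.27, 0.06], [0.68, 0.3, 0.06], [0.66, 0.35, 0.06], [0.63, 0.38, 0.05], [0.61, 0.43, 0.06], [0.59, 0.46, 0.06], [0.55, 0.49, 0.06], [0.52, 0.53, 0.06]] 
 [[0.0, 0.0, -0.61], [0.0, 0.0, -0.61], [0.0, 0.0, -0.61], [0.0, 0.0, -0.61], [0.0, 0.0, -0.61], [0.0, 0.0, -0.61], [-0.0, 0.0, -0.61], [-0.0, 0.0, -0.61]]
```

Call:
play_rows:
  translation:
    - [0.61, -0.43, 0.06]
    - [0.63, -0.39, 0.06]
    - [0.65, -0.35, 0.05]
    - [0.68, -0.31, 0.06]
    - [0.69, -0.26, 0.06]
    - [0.71, -0.23, 0.06]
    - [0.72, -0.18, 0.05]
    - [0.73, -0.14, 0.06]
  twist:
    - [0, 0, -0.61]
    - [0, 0, -0.61]
    - [0, 0, -0.61]
    - [0, 0, -0.61]
    - [0, 0, -0.61]
    - [0, 0, -0.61]
    - [0, 0, -0.61]
    - [0, 0, -0.61]
  gripper: [0, 0, 0, 0, 0, 0, 0, 0]

```text
time: 1.6
tool_pos: [0.3015, -0.3424, 0.3864]
ee_rot: [3.141, 0.0, 0.77]
wrist_force: [0.3, -0.0, -0.1]
width: 0.0472
finger_force: 0.0
```

Call:
play_rows:
  translation:
    - [0.74, -0.09, 0.06]
    - [0.74, -0.05, 0.06]
    - [0.74, 0, 0.06]
    - [0.74, 0.04, 0.05]
    - [0.74, 0.09, 0.06]
    - [0.73, 0.13, 0.06]
    - [0.72, 0.18, 0.06]
    - [0.71, 0.22, 0.05]
  twist:
    - [0, 0, -0.61]
    - [0, 0, -0.61]
    - [0, 0, -0.61]
    - [0, 0, -0.61]
    - [0, 0, -0.61]
    - [0, 0, -0.61]
    - [0, 0, -0.61]
    - [0, 0, -0.61]
  gripper: [0, 0, 0, 0, 0, 0, 0, 0]

```text
time: 2.4
tool_pos: [0.4506, -0.1573, 0.3679]
ee_rot: [3.141, 0.0, 1.258]
wrist_force: [-0.3, -0.7, -0.8]
width: 0.0472
finger_force: 0.0
```

Call:
play_rows:
  translation:
    - [0.69, 0.27, 0.06]
    - [0.68, 0.3, 0.06]
    - [0.66, 0.35, 0.06]
    - [0.63, 0.38, 0.05]
    - [0.61, 0.43, 0.06]
    - [0.59, 0.46, 0.06]
    - [0.55, 0.49, 0.06]
    - [0.52, 0.53, 0.06]
  twist:
    - [0, 0, -0.61]
    - [0, 0, -0.61]
    - [0, 0, -0.61]
    - [0, 0, -0.61]
    - [0, 0, -0.61]
    - [0, 0, -0.61]
    - [0, 0, -0.61]
    - [0, 0, -0.61]
  gripper: [0, 0, 0, 0, 0, 0, 0, 0]

```text
time: 3.2
tool_pos: [0.5998, 0.0276, 0.349]
ee_rot: [3.142, 0.0, 1.746]
wrist_force: [0.8, -1.0, 0.2]
width: 0.047
finger_force: 0.0
```

```bash
python3 -c "
from h import *
where(); plan([0,.02,.104],4)"
```

```text
t 3.2 tips box [0.0008 0.0209 0.1498] rpy [3.142 0.    1.746] F box [ 0.65 -1.12  0.19] w 0.047
[[-0.01, -0.01, 0.29], [-0.0, -0.0, 0.28], [-0.01, -0.01, 0.29], [-0.0, -0.0, 0.28]] 
 [[0.0, 0.0, 0.01], [0.0, 0.0, 0.0], [0.0, 0.0, 0.01], [0.0, 0.0, 0.01]]
```

Call:
play_rows:
  translation:
    - [-0.02, -0.02, 0.35]
    - [0, 0, 0.35]
    - [0, 0, 0.3]
    - [0, 0, 0.15]
    - [-0.2, 0, 0]
    - [-0.2, 0, 0]
    - [-0.15, 0, 0]
    - [0, 0, 0]
  twist:
    - [0, 0, 0.02]
    - [0, 0, 0]
    - [0, 0, 0]
    - [0, 0, 0]
    - [0, 0, 0]
    - [0, 0, 0]
    - [0, 0, 0]
    - [0, 0, 0]
  gripper: [0, 0, 0, 0, 0, 0, 0, 0]

```text
time: 4.0
tool_pos: [0.6025, 0.0026, 0.304]
ee_rot: [3.14, 0.001, 1.74]
wrist_force: [-0.1, 0.1, -0.3]
width: 0.0472
finger_force: 0.0
```

```bash
python3 -c "
from h import *
where(); cv2.imwrite('pics/wr.png',robot.snapshot('wrist')[...,::-1])"
```

```text
t 4.0 tips box [-0.0008 -0.0042  0.1048] rpy [3.14e+00 1.00e-03 1.74e+00] F box [-0.1   0.14 -0.25] w 0.047
```

View pics/wr.png

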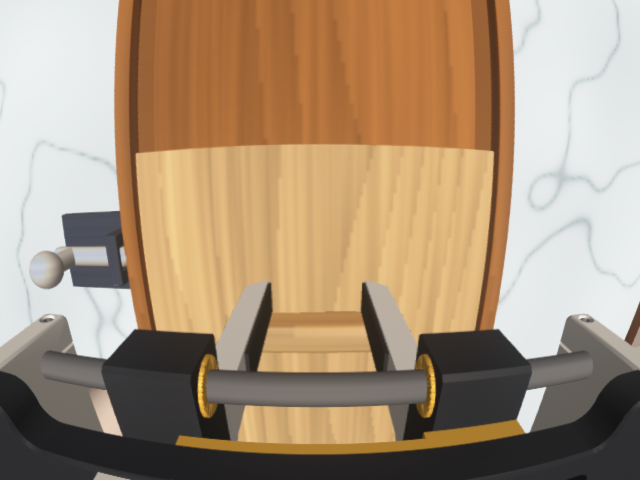

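The wrist view shows both fingertips, at about (260,285) and (375,285), on the +y side of the batten (270–365, 330) and centred on it. They are about to touch it, so I push now.

Call:
play_rows:
  translation:
    - [-0.1, 0, 0]
    - [-0.2, 0, 0]
    - [-0.2, 0, 0]
    - [-0.2, 0, 0]
    - [-0.2, 0, 0]
    - [-0.2, 0, 0]
    - [-0.2, 0, 0]
    - [-0.2, 0, 0]
  twist:
    - [0, 0, 0]
    - [0, 0, 0]
    - [0, 0, 0]
    - [0, 0, 0]
    - [0, 0, 0]
    - [0, 0, 0]
    - [0, 0, 0]
    - [0, 0, 0]
  gripper: [0, 0, 0, 0, 0, 0, 0, 0]

```text
time: 4.85
tool_pos: [0.6126, -0.0557, 0.3035]
ee_rot: [3.141, -0.001, 1.742]
wrist_force: [-0.6, 6.0, 3.9]
width: 0.0473
finger_force: 2.7
```

```bash
python3 -c "
from h import *
where()"
```

```text
t 4.85 tips box [-0.0009 -0.0634  0.1043] rpy [ 3.141e+00 -1.000e-03  1.742e+00] F box [0.45 5.97 3.89] w 0.047
```

Call:
play_rows:
  translation:
    - [-0.1, 0, 0]
    - [-0.1, 0, 0]
    - [-0.05, 0, 0]
    - [-0.03, 0, 0]
    - [-0.03, 0, 0]
  twist:
    - [0, 0, 0]
    - [0, 0, 0]
    - [0, 0, 0]
    - [0, 0, 0]
    - [0, 0, 0]
  gripper: [0, 0, 0, 0, 0]

```text
time: 5.35
tool_pos: [0.6146, -0.0673, 0.3035]
ee_rot: [3.141, -0.001, 1.742]
wrist_force: [-1.6, 5.3, 4.8]
width: 0.0468
finger_force: 2.8
```

Call:
play_rows:
  translation:
    - [-0.03, 0, 0]
    - [-0.03, 0, 0]
  twist:
    - [0, 0, 0]
    - [0, 0, 0]
  gripper: [0, 0]

```text
time: 5.55
tool_pos: [0.615, -0.0694, 0.3036]
ee_rot: [3.141, -0.002, 1.742]
wrist_force: [-1.2, 7.7, 4.2]
width: 0.0475
finger_force: 3.8
```

```bash
python3 -c "
from h import *
where()"
```

```text
t 5.55 tips box [-0.001  -0.0773  0.1044] rpy [ 3.141e+00 -2.000e-03  1.742e+00] F box [0.2  7.83 4.22] w 0.048
```

Force is still low and level at -77 mm, so I continue in small steps until it meets the stop.

Call:
play_rows:
  translation:
    - [-0.03, 0, 0]
    - [-0.03, 0, 0]
  twist:
    - [0, 0, 0]
    - [0, 0, 0]
  gripper: [0, 0]

```text
time: 5.75
tool_pos: [0.6151, -0.0704, 0.3035]
ee_rot: [-3.141, -0.006, 1.743]
wrist_force: [-3.4, 11.9, 6.9]
width: 0.0472
finger_force: 6.2
```

Call:
play_rows:
  translation:
    - [-0.03, 0, 0]
    - [-0.03, 0, 0]
  twist:
    - [0, 0, 0]
    - [0, 0, 0]
  gripper: [0, 0]

```text
time: 5.95
tool_pos: [0.6152, -0.0714, 0.3036]
ee_rot: [-3.141, -0.01, 1.744]
wrist_force: [-5.4, 16.6, 7.8]
width: 0.0468
finger_force: 8.5
```

Call:
play_rows:
  translation:
    - [-0.04, 0, 0]
    - [0, 0, 0]
    - [0.1, 0, 0]
    - [0.2, 0, 0]
    - [0.2, 0, -0.2]
    - [0, 0, -0.4]
    - [0, 0, -0.4]
    - [0, 0, 0]
  twist:
    - [0, 0, 0]
    - [0, 0, 0]
    - [0, 0, 0]
    - [0, 0, 0]
    - [0, 0, 0]
    - [0, 0, 0]
    - [0, 0, 0]
    - [0, 0, 0]
  gripper: [0, 0, 0, 0, -1, -1, -1, -1]

```text
time: 6.75
tool_pos: [0.6131, -0.0571, 0.346]
ee_rot: [3.137, 0.004, 1.741]
wrist_force: [0.6, 0.0, 0.8]
width: 0.0185
finger_force: 0.0
```

```bash
python3 -c "
from h import *
where(); plan([-.215,.017,.15],12)
for c in ('top','scene'):
    im=robot.snapshot(c)[...,::-1].copy()
    cv2.imwrite('pics/%s2.png'%c,im)
    print(c,[(w2b(BOX,[d['centre']])[0].round(4),d['score']) for d in robot.spot_point('lid',c)[:1]],[(w2b(BOX,[d['centre']])[0].round(4),d['score']) for d in robot.spot_point('bolt_knob',c)[:1]])
im=cv2.imread('pics/scene2.png')
for P,col in ((corners(.11,.2,.097),(0,255,0)),(corners(.098,.098,.095)+[0,-.092,0],(255,0,0))):
    cv2.polylines(im,[(proj(place(BOX,P),'scene')*8).astype(int)],True,col,1,cv2.LINE_AA,3)
cv2.imwrite('pics/scene2c.png',cv2.resize(im[170:370,170:430],None,fx=3,fy=3,interpolation=cv2.INTER_CUBIC))
"
```

```text
t 6.75 tips box [-0.0006 -0.0648  0.1468] rpy [3.137 0.004 1.741] F box [ 0.59 -0.06  0.84] w 0.019
[[0.17, -0.45, -0.01], [0.17, -0.44, -0.01], [0.17, -0.45, -0.01], [0.17, -0.45, -0.01], [0.17, -0.44, -0.0], [0.17, -0.45, -0.01], [0.17, -0.45, -0.01], [0.17, -0.45, -0.01]] 
 [[0.0, 0.0, -0.0], [0.01, 0.01, -0.0], [0.0, -0.0, -0.01], [0.01, 0.0, 0.0], [-0.0, 0.01, -0.0], [0.0, -0.0, -0.0], [0.01, 0.0, -0.01], [0.0, 0.0, 0.0]]
[[0.17, -0.44, -0.01], [0.17, -0.45, -0.0], [0.17, -0.45, -0.01], [0.17, -0.44, -0.01]] 
 [[0.01, 0.01, -0.0], [-0.0, 0.0, -0.0], [0.0, 0.0, -0.01], [0.01, 0.01, 0.0]]
top [] []
scene [(array([ 0.0011, -0.0966,  0.0861]), 0.97)] []
```

View pics/scene2c.png

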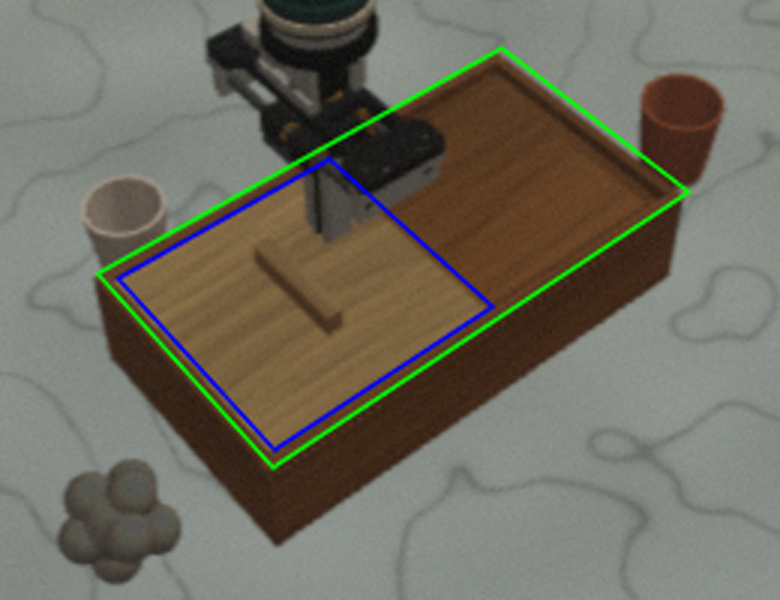

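The lid matches the shut outline (blue), with its far edge against the -y end rail. The cups and sculpture have not moved. Next I bring the shut fingers behind the knob.

Call:
play_rows:
  translation:
    - [0.17, -0.45, -0.1]
    - [0.17, -0.45, -0.1]
    - [0.17, -0.45, -0.05]
    - [0.17, -0.45, 0]
    - [0.17, -0.45, 0]
    - [0.17, -0.45, 0]
    - [0.17, -0.45, 0]
    - [0.17, -0.45, 0]
  twist:
    - [0.02, 0.02, -0.02]
    - [0, 0, 0]
    - [0, 0, 0]
    - [0, 0, 0]
    - [0, 0, 0]
    - [0, 0, 0]
    - [0, 0, 0]
    - [0, 0, 0]
  gripper: [-1, -1, -1, -1, -1, -1, -1, -1]

```text
time: 7.85
tool_pos: [0.4605, -0.0275, 0.3526]
ee_rot: [-3.138, -0.002, 1.744]
wrist_force: [-0.8, 0.2, -0.1]
width: 0.0008
finger_force: 0.0
```

Call:
play_rows:
  translation:
    - [0.17, -0.45, 0]
    - [0.17, -0.45, 0]
    - [0.17, -0.45, 0]
    - [0.17, -0.45, 0]
    - [0, 0, 0]
  twist:
    - [0, 0, 0]
    - [0, 0, 0]
    - [0, 0, 0]
    - [0, 0, 0]
    - [0, 0, 0]
  gripper: [-1, -1, -1, -1, -1]

```text
time: 8.35
tool_pos: [0.3844, -0.0128, 0.3532]
ee_rot: [-3.139, -0.002, 1.744]
wrist_force: [0.4, -0.7, 0.8]
width: 0.0003
finger_force: 0.0
```

```bash
python3 -c "
from h import *
where(); plan([-.215,.017,.105],4)
im=robot.snapshot('wrist')[...,::-1].copy()
cv2.imwrite('pics/w2.png',im)
for c in ('wrist','scene'):
    if c=='scene': robot.snapshot(c)
    print(c,[(w2b(BOX,[d['centre']])[0].round(4),d['score']) for d in robot.spot_point('bolt_knob',c)[:2]])
"
```

```text
t 8.35 tips box [-0.2184  0.0181  0.154 ] rpy [-3.139e+00 -2.000e-03  1.744e+00] F box [ 0.28 -0.75  0.76] w 0.0
[[-0.01, 0.02, 0.31], [-0.01, 0.02, 0.3], [-0.0, 0.02, 0.31], [-0.01, 0.03, 0.3]] 
 [[-0.01, -0.0, 0.0], [-0.0, -0.01, 0.0], [-0.01, -0.0, 0.0], [-0.01, -0.01, 0.0]]
wrist [(array([-0.1509,  0.0109,  0.1183]), 0.92)]
scene [(array([-0.1547,  0.0108,  0.1242]), 0.59)]
```

View pics/w2.png

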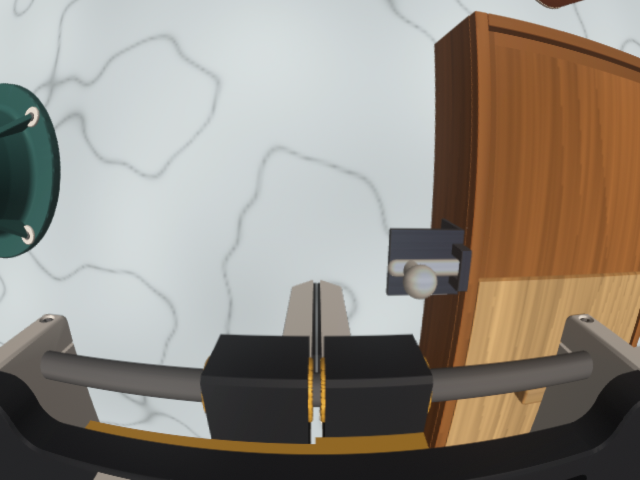

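The shut fingertips (317,283) are level with the ball (420,282), about 4 cm short of it on the -x side. The lid edge lies just on the -y side of the bolt line. I descend and approach.

Call:
play_rows:
  translation:
    - [-0.03, 0, 0.35]
    - [-0.03, 0, 0.35]
    - [0, 0, 0.35]
    - [0, 0, 0.17]
    - [0, 0.2, 0]
    - [0, 0.2, 0]
    - [0, 0.2, 0]
    - [0, 0.1, 0]
  twist:
    - [-0.02, -0.02, 0]
    - [0, 0, 0]
    - [0, 0, 0]
    - [0, 0, 0]
    - [0, 0, 0]
    - [0, 0, 0]
    - [0, 0, 0]
    - [0, 0, 0]
  gripper: [-1, -1, -1, -1, -1, -1, -1, -1]

```text
time: 9.35
tool_pos: [0.4151, -0.0105, 0.3055]
ee_rot: [3.14, 0.0, 1.744]
wrist_force: [-0.8, 0.4, 0.2]
width: 0.0009
finger_force: 0.0
```

Call:
play_rows:
  translation:
    - [0, 0.1, 0]
    - [0, 0.1, 0]
    - [0, 0.1, 0]
    - [0, 0.1, 0]
  twist:
    - [0, 0, 0]
    - [0, 0, 0]
    - [0, 0, 0]
    - [0, 0, 0]
  gripper: [-1, -1, -1, -1]

```text
time: 9.75
tool_pos: [0.4295, -0.0079, 0.3048]
ee_rot: [-3.14, 0.0, 1.744]
wrist_force: [-2.4, -0.5, 2.0]
width: 0.0004
finger_force: 1.1
```

```bash
python3 -c "
from h import *
where()
im=robot.snapshot('wrist')[...,::-1].copy()
cv2.imwrite('pics/w3.png',im)
print([(w2b(BOX,[d['centre']])[0].round(4),d['score']) for d in robot.spot_point('bolt_knob','wrist')[:2]])
"
```

```text
t 9.75 tips box [-0.1731  0.0152  0.1056] rpy [-3.14   0.     1.744] F box [-2.46 -0.1   2.  ] w 0.0
[(array([-0.1461,  0.0093,  0.1189]), 0.58)]
```

View pics/w3.png

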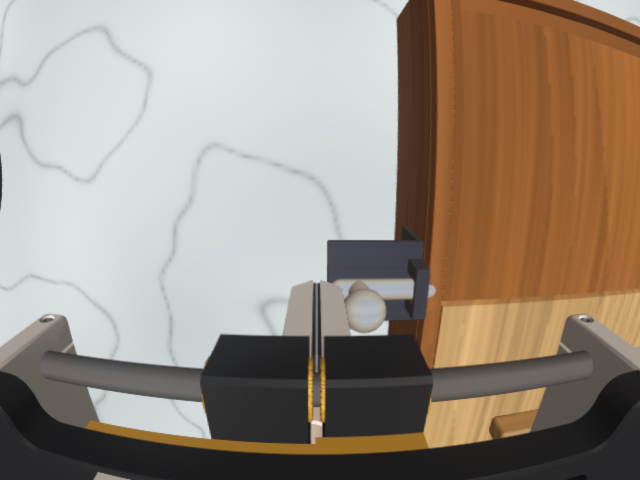

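Contact is made: Fx is about -2.5 N, and the fingers rest against the ball (365,310), which is in line with them. I push the bolt home.

Call:
play_rows:
  translation:
    - [-0.04, 0.08, 0]
    - [0, 0.08, 0]
    - [0, 0.08, 0]
    - [0, 0.08, 0]
    - [0, 0.08, 0]
    - [0, 0.08, 0]
    - [0, 0.08, 0]
    - [0, 0.04, 0]
  twist:
    - [0, 0, 0]
    - [0, 0, 0]
    - [0, 0, 0]
    - [0, 0, 0]
    - [0, 0, 0]
    - [0, 0, 0]
    - [0, 0, 0]
    - [0, 0, 0]
  gripper: [-1, -1, -1, -1, -1, -1, -1, -1]

```text
time: 10.65
tool_pos: [0.4538, -0.0053, 0.3046]
ee_rot: [-3.141, -0.0, 1.744]
wrist_force: [-3.2, 1.0, -1.3]
width: 0.0009
finger_force: 1.0
```

```bash
python3 -c "
from h import *
where()"
```

```text
t 10.65 tips box [-0.1487  0.0136  0.1054] rpy [-3.141 -0.     1.744] F box [-3.03  1.53 -1.27] w 0.001
```

The bolt moved 24 mm at about 3 N, with nothing blocking it. I continue in small steps to the stop.

Call:
play_rows:
  translation:
    - [0, 0.04, 0]
    - [0, 0.03, 0]
  twist:
    - [0, 0, 0]
    - [0, 0, 0]
  gripper: [-1, -1]

```text
time: 10.85
tool_pos: [0.4563, -0.0048, 0.3047]
ee_rot: [-3.141, 0.0, 1.744]
wrist_force: [-1.9, 1.7, 0.5]
width: 0.0002
finger_force: 1.0
```

Call:
play_rows:
  translation:
    - [0, 0.03, 0]
    - [0, 0.03, 0]
  twist:
    - [0, 0, 0]
    - [0, 0, 0]
  gripper: [-1, -1]

```text
time: 11.05
tool_pos: [0.4579, -0.0046, 0.3046]
ee_rot: [-3.138, -0.0, 1.744]
wrist_force: [-8.3, 1.0, 2.3]
width: 0.0004
finger_force: 3.9
```

Call:
play_rows:
  translation:
    - [0, 0.03, 0]
    - [0, 0.03, 0]
  twist:
    - [0, 0, 0]
    - [0, 0, 0]
  gripper: [-1, -1]

```text
time: 11.25
tool_pos: [0.4591, -0.0043, 0.3045]
ee_rot: [-3.132, -0.0, 1.744]
wrist_force: [-14.6, -0.6, 6.9]
width: 0.0005
finger_force: 7.1
```

The stop came at tool x ≈ -144 mm, right where fully home was expected. One more firm push, then I back off and clear the view.

Call:
play_rows:
  translation:
    - [0, 0.05, 0]
    - [0, 0, 0]
    - [0, -0.2, 0]
    - [0, -0.4, 0]
    - [0, -0.4, 0]
    - [0, -0.2, -0.5]
    - [0, -0.5, -0.8]
    - [0, -0.8, -0.8]
  twist:
    - [0, 0, 0]
    - [0, 0, 0]
    - [0, 0, 0]
    - [0, 0, 0]
    - [0, 0, 0]
    - [0, 0, 0]
    - [0, 0, 0]
    - [0, 0, 0]
  gripper: [-1, -1, -1, -1, -1, -1, -1, -1]

```text
time: 12.05
tool_pos: [0.3646, -0.0213, 0.39]
ee_rot: [3.139, 0.002, 1.744]
wrist_force: [0.8, -0.6, -0.3]
width: -0.0
finger_force: 0.0
```

Call:
play_rows:
  translation:
    - [0, -0.8, -0.6]
    - [-0.1, -0.4, -0.6]
    - [0, 0, 0]
  twist:
    - [0, 0, 0]
    - [0, 0, 0]
    - [0, 0, 0]
  gripper: [-1, -1, -1]

```text
time: 12.35
tool_pos: [0.317, -0.0337, 0.4415]
ee_rot: [3.13, 0.006, 1.742]
wrist_force: [0.2, -0.5, -0.8]
width: 0.0002
finger_force: 0.0
```

```bash
python3 - <<'E'
from h import *
where()
for c in ('top','scene'):
    im=robot.snapshot(c)[...,::-1].copy()
    for n in ('lid','bolt_knob','cup_a','pot_in','sculpture'):
        r=robot.spot_point(n,c); print(c,n,[(w2b(BOX,[d['centre']])[0] if n in('lid','bolt_knob') else np.array(d['centre'])).round(4).tolist()+[round(d['score'],2)] for d in r[:2]])
    for P,col in ((corners(.11,.2,.097),(0,255,0)),(corners(.098,.098,.095)+[0,-.092,0],(255,0,0)),(np.array([[-.121+.011*np.cos(a),.017+.011*np.sin(a),.12] for a in np.linspace(0,6.28,20)]),(0,255,255))):
        cv2.polylines(im,[(proj(place(BOX,P),c)*8).astype(int)],True,col,1,cv2.LINE_AA,3)
    cr=im[140:350,150:510] if c=='top' else im[170:370,170:430]
    cv2.imwrite(f'pics/{c}3.png',cv2.resize(cr,None,fx=2.2,fy=2.2,interpolation=cv2.INTER_CUBIC))
E
```

```text
t 12.35 tips box [-0.2883  0.0092  0.2423] rpy [3.13  0.006 1.742] F box [ 0.14 -0.5  -0.83] w 0.0
top lid [[0.0002, -0.0985, 0.0847, 0.79]]
top bolt_knob [[-0.1235, 0.0149, 0.119, 0.5]]
top cup_a [[0.5772, 0.2963, -0.0022, 0.76], [0.4462, -0.1543, 0.002, 0.6]]
top pot_in []
top sculpture [[0.6943, -0.2667, -0.0033, 0.73]]
scene lid [[-0.0025, -0.092, 0.086, 0.8]]
scene bolt_knob [[-0.1245, 0.0155, 0.1247, 0.54]]
scene cup_a [[0.4478, -0.1539, 0.0042, 0.93], [0.5697, 0.2976, -0.002, 0.72]]
scene pot_in []
scene sculpture [[0.6944, -0.271, 0.001, 0.92]]
```

View pics/top3.png

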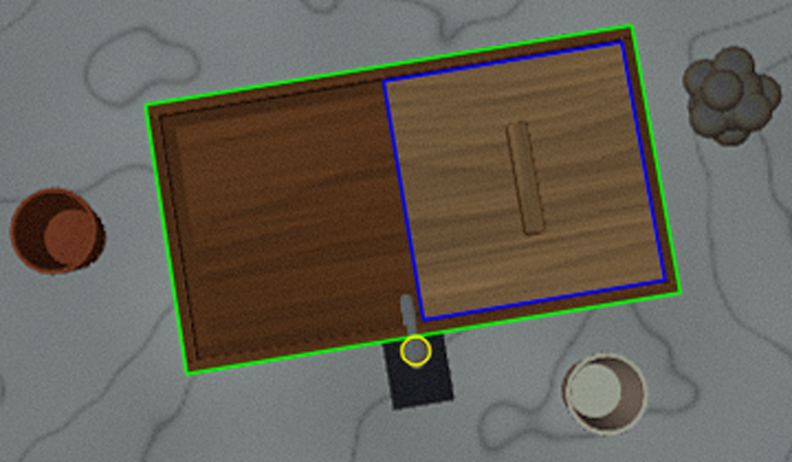

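View pics/scene3.png

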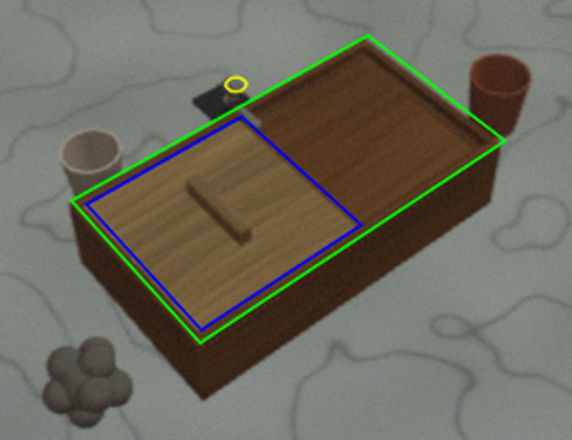

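The lid fills the blue shut outline, and the bolt shows inside the rail just behind the lid edge at (407,305). The ball sits in the yellow "fully home" circle at (415,350). The cups and sculpture have not moved, and the arm is clear of everything.

```bash
python3 -c "
from bench import robot
print(robot.close_job())"
```

```text
the job is handed in; nothing more can be done
None
```

The lid is pushed fully shut and the bolt is fully home behind it, both confirmed in the final pictures; the cups and sculpture have not moved, the pot was hidden under the lid so I couldn't check it, and the job is handed in after about 13 s.

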